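Put the stapler away in the desk-shelf drawer

TASK

Put the blue stapler away: lay it gently, feet down and lengthways, on the blue liner in the free bay of the half-open drawer under the desk shelf, let go of it, and then slide the drawer fully shut. Do not drop the stapler, and leave the roll of tape, the rubber duck and the power bank in the other bay alone.

Things in the scene. Friction and masses are not known exactly. Their poses are not given: they have to be found in the camera images.
- stapler: desk stapler with blue top arm (rigid here, the arm does not move), 34 wide (own x) x 118 long (own y) x 48 mm high (own z), 0.17 kg; origin at the centre of its underside. Its foot is 34 mm wide; grip across the upper part, 15 to 48 mm above the underside, 18 to 28 mm wide. Starts on the 2.5 mm yellow desk mat, long axis roughly away from the robot.
- desk_shelf: fixed light-wood desk shelf; origin on the desk under the middle of its board, own x from front to back, own y to its left. Board 240 (x) x 300 (y) x 18 mm, underside 190 mm above the desk, front edge at own x = -120 mm; a fixed notebook and mug are on it. 16 mm side walls (inner faces at own y = +-124 mm) start 30 mm behind the front edge. Between drawer and board it is open in front.
- shelf_edge (a point): middle of the lower front edge of the board, 190 mm above the desk; axes as desk_shelf. At the start only 53 to 68 mm of the drawer's inside lie in front of this edge, too little for a hand pointing straight down: lean it back towards the robot, fingers pointing ahead and down under the board.
- drawer (a joint): how far the drawer is out, m: 0 shut, 0.11 at its stop; starts 0.095 to 0.11. It slides with about 1.5 N of friction plus 6 N per m/s and stays where left; no latch. Shut, its face lies 30 mm behind the board's front edge, under the board.
- drawer_in (a point): centre of the drawer's inner floor, 11 mm above the desk, moves with the drawer; axes as desk_shelf (x to the back). Inside 170 (x) x 232 (y) mm; walls and a lengthways divider on own y = 0 are 4 mm thick and rise 27 mm above the floor, making two bays 114 mm wide with centres at own y = +-59 mm.
- drawer_front (a point): centre of the outer face of the drawer's white front panel, 25 mm above the desk, moves with the drawer; the face looks to own -x (axes as desk_shelf). Panel 12 mm thick, 246 mm wide, from 5 to 45 mm above the desk, with a 3 mm lip along its top edge. Push it here to own +x to shut.
- liner: loose blue plastic liner lying in the free bay, which may be the left or the right one; 150 (own x, along the drawer) x 104 (own y) x 4 mm, 0.12 kg, origin at the centre of its underside, on the drawer's floor; moves with the drawer.
- power_bank: white power bank lying in the other bay, 135 (own x, along the drawer) x 68 x 15 mm, origin at the centre of its underside. Leave it there.
- tape_roll: roll of beige masking tape lying flat on the desk mat, 100 mm across, 25 mm high, origin at the centre of its underside; it and the stapler may stand in either of two places. Leave alone.
- duck: yellow rubber duck on the desk mat, 49 x 68 x 60 mm high, origin at the centre of its underside. Leave alone.

How it is judged (in metres and radians):
On the way:
1. the stapler lies feet down on the liner, released, with the drawer still out at least 60 mm (x of stapler in the frame of liner between -0.04 and 0.04 m and y of stapler in the frame of liner between -0.04 and 0.04 m and z of stapler in the frame of liner between 0 and 0.009 m and angle between stapler's own z axis and vertical below 0.12 rad and angle between the y axis of stapler and the x axis of drawer_in, either way round below 0.35 rad and contact force between stapler and the fingers below 0.05 N and linear speed of stapler below 0.02 m/s and value of joint drawer above 0.06 m), for 0.2 s.
At the end, for the whole second after the job is handed in: Drawer within 5 mm of shut; the stapler lies on the liner, feet down (0.12 rad), lengthways (0.35 rad, either way round), centred to 40 mm, underside at most 9 mm over the liner's underside, released and still; power bank still flat on the drawer floor (x of stapler in the frame of liner between -0.04 and 0.04 m and y of stapler in the frame of liner between -0.04 and 0.04 m and z of stapler in the frame of liner between 0 and 0.009 m and angle between stapler's own z axis and vertical below 0.12 rad and angle between the y axis of stapler and the x axis of drawer_in, either way round below 0.35 rad and contact force between stapler and the fingers below 0.05 N and linear speed of stapler below 0.02 m/s and value of joint drawer below 0.005 m and angle between power_bank's own z axis and vertical below 0.1 rad and z of power_bank in the frame of drawer_in between -0.004 and 0.006 m); the robot touches nothing.
It fails at once if the stapler falls free with its underside more than 45 mm above the desk (dropped) (height (world z) of stapler above 0.045 m and contact force between stapler and anything else below 0.001 N).
It fails at once if the roll of tape is moved more than 20 mm (distance of tape_roll from where it was at the start of the episode above 0.02 m).
It fails at once if the rubber duck is moved more than 20 mm (distance of duck from where it was at the start of the episode above 0.02 m).
It fails at once if the hand touches the power bank (contact force between power_bank and the arm above 1 N).
It fails at once if the fingers touch the power bank (contact force between power_bank and the fingers above 1 N).
It also fails if it takes over 58 s, if anything falls off the work surface, if the arm or the gripper's body presses on something with over 40 N, if the wrist force passes 120 N, or if a joint passes its speed limit or range.

ROBOT

A 7-joint arm with a two-finger parallel gripper is mounted at the origin on a cart in front of the work surface, level with it; the furniture and walls round the work are solid. World frame = base frame: x ahead of the robot, y to its left, z up, the work surface at z = 0. Lengths are in mm, angles in rad, forces in N, time in s.
With the tool pointing down it reaches from about 400 to 875 mm from the base axis. Payload 4.4 kg.
Tool frame: the origin (TCP) lies midway between the tips of the shut fingers; the grasp point (between the pads) lies 19 mm behind it (ctrl.grip_point_offset is the distance from the TCP to the grasp point, in mm); z points along the fingers, y is the line along which they close (so a half turn about z gives the same grasp; the last joint's range is limited). The gripper opens to 85 mm and grips with 20 to 120 N. Pads are 22 mm wide; open, the fingers measure 114 mm over their backs; the gripper's body (76 mm by 85 mm) begins 54 mm behind the grasp point. The pads swing forward as they close: fully open they stand 13 mm farther back than shut.
Start: joints at [-1.347, 0.628, 0.038, 1.517, -0.027, 0.996, -0.02], TCP at [185.72, 622.917, 231.313] pointing down, gripper open.
Joint ranges: [-3.06, 3.06], [-0.37, 2.12], [-1.25, 1.32], [0.18, 2.47], [-1.1, 4.24], [0.23, 1.98], [-2.94, 2.94]. Speed limits (rad/s): [2.57, 2.57, 3.14, 3.14, 3.14, 3.14, 3.14].

INTERFACE

Orientations are given as [roll, pitch, yaw] about the fixed x, y, z axes, in that order (R = Rz(yaw) Ry(pitch) Rx(roll)).
In Python, from cell import ctrl, vision gives the robot as it stands (ctrl), with the cameras (vision).
- The arm moves only by the shell command python3 nudge.py 'ROWS'. ROWS is a JSON list of rows, 1 to 12 of them, each of 7 numbers: dx, dy, dz in mm, then a rotation vector rx, ry, rz in rad, then the finger opening in mm; each row shifts and turns the commanded pose from where the row before left it, along the tool's axes as they then stand; what a row does not reach is not made up. A row lasts 1/10 s, in which the tool goes at most 50 mm and 0.15 rad, less where a joint would pass 70% of its speed; a pose out of reach is approached as far as the arm can. The fingers move at their own pace and stop on an object; the grip force is fixed at half the most. Time passes only in rows, so rows that do not move let the fingers close. It prints the time, the measured TCP pose, the force, the opening and the grip force at its end.
- ctrl.read_state(): the state, without advancing time (a new reading comes with each control period).
- vision.get_image(name): name is "side" or "top" or "wrist"; returns the picture (400x640x3 uint8, blue, green, red); there is no depth.
- vision.calibration(name): a dict with "fx", "fy", "cx", "cy" (pixels), "rvec" (rotation vector, rad) and "tvec" (3), from world to camera coordinates, as OpenCV has them; the wrist camera has in their place "hand_eye" (4x4, takes a point from camera to tool coordinates, whose origin is the TCP and whose axes are the flange's). Camera axes: x right, y down, z forward; pixel columns grow to the right and rows downward; lengths in mm; the calibration is good to about 2 mm. A picture is of the moment at which its call begins: read the wrist's pose just before it. calibration takes no time and is no camera call.
- ctrl.finish_job(): hands the job in; it is judged then, once.
The state is a dict: "clock": time; "qpos": joint angles; "qd": joint speeds; "tau": joint torques, N m; "eef_pos": TCP position; "tool_rot": TCP orientation; "force": force on the tool from outside, world axes, zero at the start; "torque": the same for the moment, N m; "width": finger opening in mm; "gripper_force": force on a finger pad.
Only numpy, scipy, OpenCV 4.12 (cv2) and the standard library are available. Lean on these libraries where they do the work, as an engineer would, in place of code of your own. Each camera call takes 0.05 s, during which the arm holds its last target. There are 200 camera calls.

## Working session

There is one attempt and no reset: what is moved stays moved. The work goes in short steps, Python scripts to look and compute and a shell command to move; the robot and the scene stay as the last step left them, time stands still between calls to the robot, and variables do not carry over. Pictures are saved under pics/ and viewed, at most 10 in all, crops included, and the job is handed in when it is done.

```bash
ls; mkdir -p pics; python3 - <<'E'
from cell import ctrl, vision
import cv2,numpy as np
s=ctrl.read_state();print(s)
for n in("top","side"):
    cv2.imwrite(f"pics/{n}0.png",vision.get_image(n)); c=vision.calibration(n);print(n,c)
    R=cv2.Rodrigues(np.array(c["rvec"],float))[0];print(-R.T@np.array(c["tvec"]).ravel())
print(vision.calibration("wrist"))
E
```

```text
cell.py
nudge.py
pics
{'clock': 0.0, 'qpos': array([-1.34678363,  0.62937479,  0.03846935,  1.51837705, -0.02697032,
        0.99633034, -0.0200235 ]), 'qd': array([-0.00105598, -0.00089973,  0.00046085, -0.00033646, -0.00057827,
        0.0008056 ,  0.00116679]), 'tau': array([-1.00498615e-03, -5.63392925e+01,  1.22600745e+00, -1.93447459e+01,
        1.10535248e-02,  1.05641133e-02,  1.24729138e-05]), 'eef_pos': array([185.56488948, 622.27707131, 230.36815769]), 'tool_rot': array([-3.13962292e+00,  6.90073907e-05,  2.85175031e+00]), 'force': array([ 0.68109975, -0.43511534,  0.35398089]), 'torque': array([-0.05872657, -0.00637396,  0.01745019]), 'gripper_force': 0.0, 'width': 85.35167126359691}
top {'fx': 438.6894239057951, 'fy': 438.6894239057951, 'cx': 320.216733648753, 'cy': 202.68679432492294, 'rvec': array([ 2.14079539, -1.8419747 ,  0.37653925]), 'tvec': array([-153.60052231,  585.82769081, 1046.23508124])}
[ 159.0537599  -121.91468812 1192.15509028]
side {'fx': 411.5172126701738, 'fy': 411.5172126701738, 'cx': 319.903291488698, 'cy': 194.85026503681118, 'rvec': array([ 1.94866987, -1.65520978,  0.56471908]), 'tvec': array([-155.08371557,  556.04827225,  709.78840126])}
[  17.43555674 -169.2398342   898.94053994]
{'fx': 282.65360714667486, 'fy': 282.65360714667486, 'cx': 313.9597454889808, 'cy': 197.96981744511265, 'hand_eye': array([[ 4.11652974e-04, -9.56388752e-01, -2.92096534e-01,
         7.52320738e+01],
       [ 9.99999783e-01,  5.44193753e-04, -3.72506644e-04,
         4.44894721e-01],
       [ 5.15218274e-04, -2.92096317e-01,  9.56388768e-01,
        -1.42127778e+02],
       [ 0.00000000e+00,  0.00000000e+00,  0.00000000e+00,
         1.00000000e+00]])}
```

View pics/top0.png

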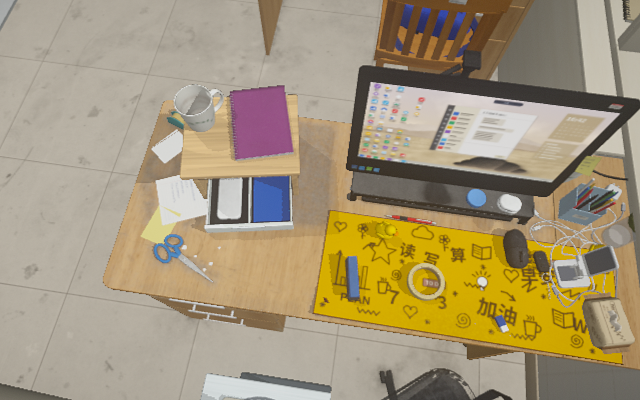

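View pics/side0.png

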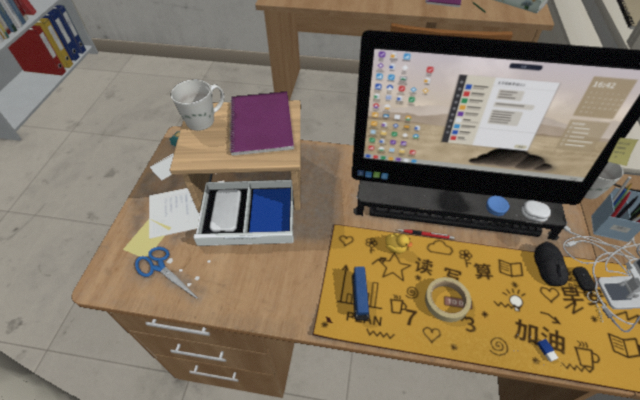

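The top view shows the stapler at (352,278), tape at (426,282) and duck at (387,230). The drawer spans about (207–292, 178–230), with the liner in its right bay at (271,200) and the power bank in the left bay at (231,200). The shelf's front edge runs from (181,178) to (299,175). Next I measure these.

```bash
cat > h.py <<'E'
from cell import ctrl, vision
import cv2,numpy as np
from scipy.spatial.transform import Rotation as Ro
def cam(n,s=None):
    c=vision.calibration(n);K=np.array([[c["fx"],0,c["cx"]],[0,c["fy"],c["cy"]],[0,0,1]])
    if n=="wrist":
        H=np.array(c["hand_eye"]);Rt=Ro.from_euler("xyz",s["tool_rot"]).as_matrix()
        R=(Rt@H[:3,:3]).T;C=Rt@H[:3,3]+s["eef_pos"]
    else:
        R=cv2.Rodrigues(np.array(c["rvec"],float))[0];C=-R.T@np.array(c["tvec"]).ravel()
    return K,R,C
def cast(n,px,z,s=None):
    K,R,C=cam(n,s);px=np.atleast_2d(px).astype(float)
    d=np.c_[px,np.ones(len(px))]@np.linalg.inv(K).T@R
    return C+d*((z-C[2])/d[:,2:])
def proj(n,P,s=None):
    K,R,C=cam(n,s);p=(np.atleast_2d(P)-C)@R.T@K.T;return p[:,:2]/p[:,2:]
def blobs(img,lo,hi,amin=60):
    m=cv2.inRange(cv2.cvtColor(img,cv2.COLOR_BGR2HSV),lo,hi)
    m=cv2.morphologyEx(m,cv2.MORPH_CLOSE,np.ones((3,3)))
    c=[x for x in cv2.findContours(m,cv2.RETR_EXTERNAL,cv2.CHAIN_APPROX_NONE)[0] if cv2.contourArea(x)>amin]
    return c
E
python3 - <<'E'
from h import *
for n in("top","side"):
    im=cv2.imread(f"pics/{n}0.png")
    for c in blobs(im,(105,120,60),(125,255,255)):
        r=cv2.boxPoints(cv2.minAreaRect(c));m=cv2.moments(c)
        print(n,cv2.contourArea(c),[m["m10"]/m["m00"],m["m01"]/m["m00"]]);print(r.round(1).tolist())
        for z in(15,40):print(z,cast(n,r,z).round(0)[:,:2].tolist())
print("shelf edge z208 top",cast("top",[[181,178],[299,177]],208).round())
print("lower edge guess drawer front corners z45",cast("top",[[206,229],[292,229]],45).round())
print("duck z30, tape z25",cast("top",[[386,230]],30).round(),cast("top",[[426,282]],27).round())
print(proj("top",[185,622,230]),proj("top",[0,0,0]))
im=cv2.imread("pics/top0.png");a=cv2.resize(im[160:310,170:450],None,fx=2.8,fy=2.8,interpolation=2);cv2.imwrite("pics/c1.png",a)
E
```

```text
top 100.5 [171.6351575456053, 247.02321724709782]
[[157.89999389648438, 243.6999969482422], [174.10000610351562, 230.0], [188.1999969482422, 246.6999969482422], [172.0, 260.3999938964844]]
15 [[454.0, 370.0], [500.0, 337.0], [458.0, 285.0], [413.0, 318.0]]
40 [[447.0, 360.0], [492.0, 327.0], [452.0, 276.0], [408.0, 309.0]]
top 1470.5 [270.99365295251044, 198.8989006007027]
[[253.0, 177.0], [289.0, 177.0], [289.0, 221.0], [253.0, 221.0]]
15 [[696.0, 151.0], [712.0, 45.0], [575.0, 21.0], [560.0, 122.0]]
40 [[685.0, 145.0], [701.0, 42.0], [566.0, 18.0], [551.0, 117.0]]
top 154.0 [456.2164502164502, 24.956709956709954]
[[446.70001220703125, 38.0], [458.6000061035156, 10.300000190734863], [465.0, 13.0], [453.1000061035156, 40.79999923706055]]
15 [[1320.0, -400.0], [1454.0, -437.0], [1445.0, -460.0], [1311.0, -422.0]]
40 [[1295.0, -394.0], [1426.0, -430.0], [1417.0, -453.0], [1286.0, -416.0]]
top 160.0 [439.771875, 21.98020833333333]
[[430.1000061035156, 33.79999923706055], [441.0, 8.399999618530273], [448.1000061035156, 11.5], [437.20001220703125, 36.79999923706055]]
15 [[1330.0, -342.0],
[... 2289 characters left out ...]
[569.0, 125.0]]
40 [[689.0, 155.0], [706.0, 47.0], [569.0, 17.0], [553.0, 117.0]]
side 614.5 [64.8340113913751, 32.910496338486574]
[[43.79999923706055, 14.100000381469727], [60.70000076293945, 3.700000047683716], [89.30000305175781, 49.79999923706055], [72.4000015258789, 60.20000076293945]]
15 [[1525.0, 1320.0], [1621.0, 1299.0], [1293.0, 977.0], [1217.0, 1004.0]]
40 [[1482.0, 1278.0], [1576.0, 1257.0], [1257.0, 944.0], [1183.0, 971.0]]
shelf edge z208 top [[578. 282. 208.]
 [625.  -7. 208.]]
lower edge guess drawer front corners z45 [[507. 239.  45.]
 [543.   5.  45.]]
duck z30, tape z25 [[ 584. -254.   30.]] [[ 455. -374.   27.]]
[[-26.79531531 316.22077874]] [[255.81158623 448.32605532]]
```

View pics/c1.png

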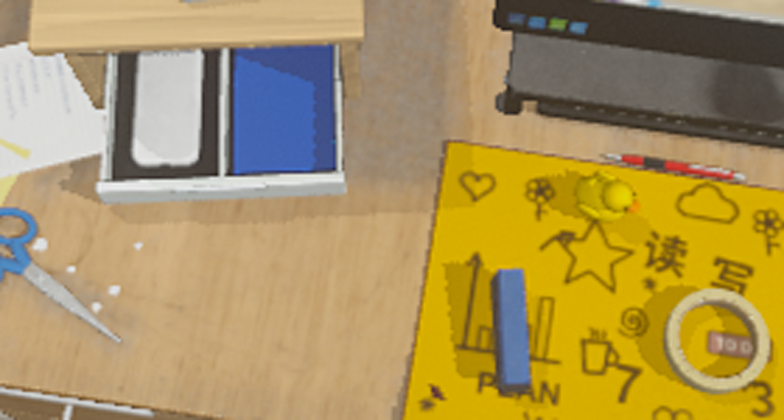

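The crop confirms the layout: stapler upper end near (352,256) and lower end near (353,299), tape at (426,282), duck at (387,231), liner in the right bay. The coarse stapler centre is about (438,-176) with yaw about 0.18; the drawer yaw is about 0.16. I move over in front of the stapler to look with the wrist camera.

```bash
python3 nudge.py '[[-35,-34,0,0,0,0,85],[-35,-34,0,0,0,0,85],[-35,-34,0,0,0,0,85],[-35,-34,0,0,0,0,85],[-35,-34,0,0,0,0,85],[-35,-34,0,0,0,0,85],[-35,-34,0,0,0,0,85],[-35,-34,0,0,0,0,85],[-35,-34,0,0,0,0,85],[-35,-34,0,0,0,0,85]]'
python3 nudge.py '[[-10,-43,0,0,0,-0.06,60],[-10,-43,0,0,0,-0.06,60],[-10,-43,0,0,0,-0.06,60],[-10,-43,0,0,0,-0.06,60],[-10,-43,0,0,0,-0.06,60],[-10,-43,0,0,0,-0.06,60],[-10,-43,0,0,0,-0.06,60],[0,0,0,0,0,0,60],[0,0,0,0,0,0,60]]'
python3 -c "
from cell import ctrl, vision;print(ctrl.read_state()['qpos'])"
```

```text
clock: 1.1
eef_pos: [424.5, 195.2, 231.2]
tool_rot: [-3.142, -0.0, 2.852]
force: [1.4, 1.0, -0.2]
width: 85.1
gripper_force: 0.0
clock: 2.0
eef_pos: [459.9, -108.4, 230.9]
tool_rot: [3.141, -0.001, -3.015]
force: [0.3, 1.4, 0.1]
width: 60.1
gripper_force: 0.0
[ 0.14771574  0.37873575  0.03335102  1.99596167 -0.01802725  0.7682095
  1.88929651]
```

```bash
python3 - <<'E'
from h import *
s=ctrl.read_state();im=vision.get_image("wrist");cv2.imwrite("pics/w1.png",im)
for c in blobs(im,(100,90,50),(125,255,255),800):
    r=cv2.boxPoints(cv2.minAreaRect(c));print(cv2.contourArea(c),r.round().tolist(),cast("wrist",r,50,s).round().tolist())
E
```

```text
1108.0 [[410.0, 265.0], [466.0, 265.0], [466.0, 295.0], [410.0, 295.0]] [[557.0, 29.0, 50.0], [548.0, 101.0, 50.0], [592.0, 114.0, 50.0], [601.0, 40.0, 50.0]]
989.5 [[607.0, 182.0], [639.0, 182.0], [639.0, 233.0], [607.0, 233.0]] [[420.0, 234.0, 50.0], [415.0, 272.0, 50.0], [477.0, 301.0, 50.0], [482.0, 262.0, 50.0]]
2051.0 [[241.0, 105.0], [266.0, 102.0], [276.0, 197.0], [252.0, 199.0]] [[389.0, -196.0, 50.0], [382.0, -170.0, 50.0], [487.0, -150.0, 50.0], [494.0, -178.0, 50.0]]
```

View pics/w1.png

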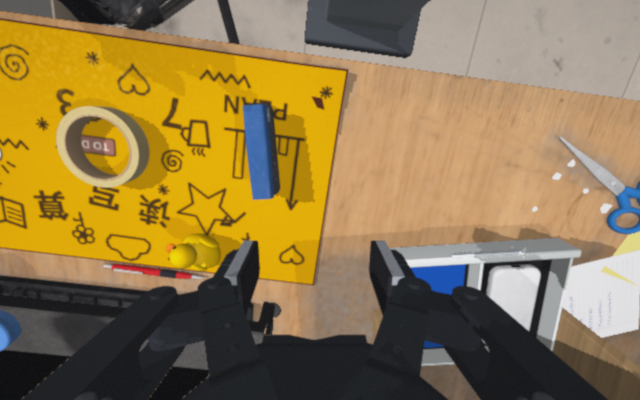

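The wrist view shows the stapler's blue top at (245–276, 102–199), which is at about (439,-175) with yaw about 0.17, matching the side camera. The liner is in the bay farther from the power bank. I'll grip it about 22 mm towards the robot from its centre, with the hand leaned by about 0.5 rad.

```bash
cat >> h.py <<'E'
def rot(psi,th):
    z=np.array([np.cos(psi)*np.sin(th),np.sin(psi)*np.sin(th),-np.cos(th)]);y=np.array([-np.sin(psi),np.cos(psi),0])
    return np.c_[np.cross(y,z),y,z]
def to(G,psi,th,off=19,s=None):
    "tool-axis shift (before turning) and rotation vector from measured pose to grasp point G"
    s=s or ctrl.read_state();R0=Ro.from_euler("xyz",s["tool_rot"]).as_matrix();R1=rot(psi,th)
    d=R0.T@(np.array(G)+off*R1[:,2]-s["eef_pos"]);w=Ro.from_matrix(R0.T@R1).as_rotvec()
    print("shift",d.round(1),"norm",np.linalg.norm(d).round(),"rot",w.round(3),"shift in new axes",(R1.T@R0@d).round(1))
E
python3 - <<'E'
from h import *
c,s=np.cos(.17),np.sin(.17)
G=[439-22*c,-175-22*s,135];print(G);to(G,.17,.5)
E
```

```text
[np.float64(417.3171351279897), np.float64(-178.72201167947392), 135]
shift [ 42.1 -65.4 112.6] norm 137.0 rot [-0.009 -0.501 -0.04 ] shift in new axes [ 93.3 -63.5  77.3]
```

```bash
python3 nudge.py '[[14,-22,37.5,0,0,-0.02,60],[14,-22,37.5,0,0,-0.02,60],[14,-22,37.5,0,0,0,60],[0,0,0,0,-0.125,0,60],[0,0,0,0,-0.125,0,60],[0,0,0,0,-0.125,0,60],[0,0,0,0,-0.125,0,60],[0,0,0,0,0,0,60],[0,0,0,0,0,0,60],[0,0,0,0,0,0,60]]'
python3 - <<'E'
from h import *
c,s=np.cos(.17),np.sin(.17)
st=ctrl.read_state();print(st['qpos'])
to([439-22*c,-175-22*s,35.5],.17,.5)
st=ctrl.read_state();im=vision.get_image("wrist");cv2.imwrite("pics/w2.png",im)
for b in blobs(im,(100,90,50),(125,255,255),1500):
    r=cv2.boxPoints(cv2.minAreaRect(b));print(r.round().tolist(),cast("wrist",r,50.5,st).round().tolist())
E
```

```text
clock: 3.05
eef_pos: [435.2, -174.6, 137.3]
tool_rot: [3.091, 0.268, -2.973]
force: [-0.1, 0.9, -0.3]
width: 60.0
gripper_force: 0.0
[ 0.54722941  0.49002877 -0.10723858  2.27302828 -0.6585369   0.24109754
  2.83440258]
shift [ 40.3  -6.7 111.6] norm 119.0 rot [ 0.05  -0.232 -0.007] shift in new axes [64.9 -1.1 99.6]
[[285.0, 110.0], [320.0, 110.0], [320.0, 232.0], [285.0, 232.0]] [[384.0, -200.0, 50.0], [379.0, -176.0, 50.0], [489.0, -154.0, 51.0], [494.0, -186.0, 50.0]]
```

View pics/w2.png

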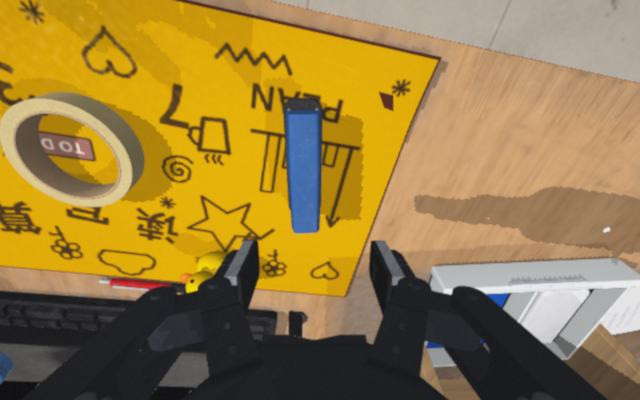

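The wrist picture shows the stapler's blue top at (285–320, 110–232), which again casts to a centre of about (438,-177). The arm stopped at 0.27 rad of lean because joint 6 hit its lower limit, so this wrist branch can't lean here. A rough two-link fit says the other branch (joint 5 near π) allows 0.5 rad at both the stapler and the drawer. I raise the hand and swing the wrist over.

```bash
python3 - <<'E'
from h import *
to([470,-120,260],.17,0,0)
E
```

```text
shift [ -74.4   53.3 -104.3] norm 139.0 rot [0.05  0.268 0.006] shift in new axes [ -43.5   48.  -122.7]
```

```bash
python3 nudge.py '[[-25,18,-35,0,0.09,0,60],[-15,18,-40,0.025,0.09,0,60],[-14,16,-40,0.025,0.09,0,60],[0,0,0,0.1,0,0,60],[0,0,0,0.1,0,0,60],[0,0,0,0.1,0,0,60],[0,0,0,0.1,0,0,60],[0,0,0,0,0,0,60]]'; python3 -c "
from cell import ctrl, vision;print(ctrl.read_state()['qpos'])"
```

```text
clock: 3.9
eef_pos: [451.2, -133.1, 216.7]
tool_rot: [-2.763, 0.087, -2.944]
force: [-0.5, 0.8, -0.2]
width: 59.7
gripper_force: 0.0
[-0.61131573  0.45145727  0.7970375   2.23588055  0.05075254  0.3821574
  1.80740837]
```

```bash
python3 nudge.py '[[0,0,-15,0.1,0,0,60],[0,0,-15,0.1,0,0,60],[0,0,-15,0.1,-0.05,0,60],[0,0,0,0.05,-0.1,0,60],[0,0,0,0,-0.1,0,60],[0,0,0,0,-0.1,0,60],[0,0,0,0,0,0,60]]'; python3 -c "
from cell import ctrl, vision;print(ctrl.read_state()['qpos'])"
```

```text
clock: 4.6
eef_pos: [435.9, -136.7, 263.4]
tool_rot: [-2.402, 0.179, -2.893]
force: [0.1, -0.7, 0.1]
width: 60.2
gripper_force: 0.0
[-1.06266999  0.56887122  1.12076301  2.39740956  0.84017315  0.26221412
  0.86563564]
```

```bash
python3 nudge.py '[[0,0,0,0,-0.1,0,60],[0,0,0,0,-0.1,0,60],[0,0,0,0,-0.1,0,60],[0,0,0,-0.05,-0.1,0,60],[0,0,0,-0.05,-0.1,0,60],[0,0,0,-0.1,0,0,60],[0,0,0,-0.1,0,0,60],[0,0,0,-0.1,0,0,60],[0,0,0,-0.1,0,0,60]]'; python3 - <<'E'
from h import *
print(ctrl.read_state()['qpos'].round(2))
to([450,-140,220],.17,.5)
E
```

```text
clock: 5.5
eef_pos: [438.4, -132.3, 289.6]
tool_rot: [-2.691, 0.267, -2.767]
force: [-0.7, -0.3, -1.3]
width: 59.6
gripper_force: 0.0
[-0.61  0.14  0.68  2.36  0.73  0.33  1.27]
shift [ 6.5 26.2 84.7] norm 89.0 rot [-0.37  -0.184  0.239] shift in new axes [24.5 -9.6 85. ]
```

The solver uses the elbow instead of turning joint 5 over. A more natural route is to lean at the robot's left, where the lean points sideways to the arm's plane. Then I swing right at short radius.

```bash
python3 - <<'E'
from h import *
to([440,80,240],.17,0,0)
E
```

```text
shift [-63.4 207.3 -23.8] norm 218.0 rot [-0.419  0.307  0.14 ] shift in new axes [-37.5 209.   49.6]
```

```bash
python3 nudge.py '[[-13,41,-5,0,0,0,60],[-13,41,-5,0,0,0,60],[-13,41,-5,0,0,0,60],[-13,41,-5,0,0,0,60],[-12,42,-4,0,0,0,60],[0,0,0,-0.105,0.077,0.035,60],[0,0,0,-0.105,0.077,0.035,60],[0,0,0,-0.105,0.077,0.035,60],[0,0,0,-0.105,0.077,0.035,60],[0,0,0,0,0,0,60]]'; python3 - <<'E'
from h import *
print(ctrl.read_state()['qpos'].round(2))
to([280,360,150],.17,0,0)
E
```

```text
clock: 6.5
eef_pos: [444.6, 73.7, 239.5]
tool_rot: [-3.11, 0.022, -2.976]
force: [0.7, -0.2, 0.2]
width: 60.0
gripper_force: 0.0
[-0.39  0.33  0.18  2.06 -0.04  0.74  1.54]
shift [117.1 312.1  77.1] norm 342.0 rot [-0.032  0.022 -0.005] shift in new axes [113.8 310.   89.5]
```

```bash
python3 nudge.py '[[14.5,39,10,0,0,0,60],[14.5,39,10,0,0,0,60],[14.5,39,10,0,0,0,60],[14.5,39,10,0,0,0,60],[14.5,39,10,0,0,0,60],[14.5,39,10,0,0,0,60],[14.5,39,10,0,0,0,60],[14.5,39,10,0,0,0,60],[0,0,0,0,0,0,60]]';python3 -c "
from cell import ctrl, vision;print(ctrl.read_state()['qpos'])"
python3 nudge.py '[[0,0,0,0,-0.1,0,60],[0,0,0,0,-0.1,0,60],[0,0,0,0,-0.1,0,60],[0,0,0,0,-0.1,0,60],[0,0,0,0,-0.1,0,60],[0,0,0,0,-0.1,0,60],[0,0,0,0,0,0,60]]';python3 -c "
from cell import ctrl, vision;print(ctrl.read_state()['qpos'])"
```

```text
clock: 7.4
eef_pos: [268.4, 367.4, 143.4]
tool_rot: [-3.108, 0.015, -2.952]
force: [0.6, -0.3, -0.2]
width: 60.1
gripper_force: 0.0
[-1.11823452  0.50845846  0.12801105  2.12490393 -0.05615023  0.5263226
  0.80255567]
clock: 8.1
eef_pos: [279.2, 351.4, 144.3]
tool_rot: [-3.063, 0.395, -2.946]
force: [-0.5, -0.5, 0.0]
width: 59.8
gripper_force: 0.0
[-1.53542478  0.52013429  0.38907135  2.35167218  0.87469503  0.2427949
 -0.30322372]
```

```bash
python3 nudge.py '[[0,0,0,0.1,0,0,60],[0,0,0,0.1,0,0,60],[0,0,0,0.05,-0.05,0,60],[0,0,0,0,-0.1,0,60],[0,0,0,0,-0.1,0,60],[0,0,0,0,-0.1,0,60],[0,0,0,0,-0.1,0,60],[0,0,0,0,0,0,60]]';python3 -c "
from cell import ctrl, vision;print(ctrl.read_state()['qpos'])"
```

```text
clock: 8.9
eef_pos: [277.8, 351.5, 142.5]
tool_rot: [-2.684, 0.811, -2.732]
force: [0.1, 0.7, 0.1]
width: 60.2
gripper_force: 0.0
[-2.01427455  0.8727153   0.60443009  2.35101935  1.17077734  0.47714041
 -0.94043475]
```

```bash
python3 - <<'E'
from h import *
to([410,150,140],.17,.7,0)
E
```

```text
shift [ -26.5 -199.2  133.1] norm 241.0 rot [-0.291  0.148  0.145] shift in new axes [ -72.  -220.9   63.9]
```

```bash
python3 nudge.py '[[-4.5,-33,22,0,0,0,60],[-4.5,-33,22,0,0,0,60],[-4.5,-33,22,0,0,0,60],[-4.5,-33,22,0,0,0,60],[-4.5,-33,22,0,0,0,60],[-4.5,-33,22,0,0,0,60],[0,0,0,-0.1,0.05,0.05,60],[0,0,0,-0.1,0.05,0.05,60],[0,0,0,-0.1,0.05,0.05,60],[0,0,0,0,0,0,60]]';python3 - <<'E'
from h import *
print(ctrl.read_state()['qpos'].round(2))
c,s=np.cos(.17),np.sin(.17)
to([439-20*c,-175-20*s,120],.17,.5)
E
```

```text
clock: 9.9
eef_pos: [316.5, 247.7, 77.7]
tool_rot: [-2.487, 0.64, -2.587]
force: [-0.1, 0.5, -0.5]
width: 60.3
gripper_force: 0.0
[-0.8   1.24 -1.08  2.46  1.39  1.82 -1.27]
shift [  87.8 -392.3  178.4] norm 440.0 rot [-0.44   0.237  0.264] shift in new axes [ -46.  -437.3   -4.1]
```

The elbow flipped sides and the position fell short, so I need a predictive model. I'll fit the arm's kinematics to the recorded joint and pose pairs.

```bash
cat > fk.py <<'E'
import numpy as np, itertools
from scipy.spatial.transform import Rotation as Ro
from scipy.optimize import least_squares
LO=np.array([-3.06,-.37,-1.25,.18,-1.1,.23,-2.94]);HI=np.array([3.06,2.12,1.32,2.47,4.24,1.98,2.94])
D=[([-1.34678,.62937,.03847,1.51838,-.02697,.99633,-.02002],[185.56,622.28,230.37],[-3.1396,0,2.85175]),
([.14772,.37874,.03335,1.99596,-.01803,.76821,1.88930],[459.9,-108.4,230.9],[3.141,-.001,-3.015]),
([.54723,.49003,-.10724,2.27303,-.65854,.24110,2.83440],[435.2,-174.6,137.3],[3.091,.268,-2.973]),
([-.61132,.45146,.79704,2.23588,.05075,.38216,1.80741],[451.2,-133.1,216.7],[-2.763,.087,-2.944]),
([-1.06267,.56887,1.12076,2.39741,.84017,.26221,.86564],[435.9,-136.7,263.4],[-2.402,.179,-2.893]),
([-1.53542,.52013,.38907,2.35167,.87470,.24279,-.30322],[279.2,351.4,144.3],[-3.063,.395,-2.946]),
([-2.01427,.87272,.60443,2.35102,1.17078,.47714,-.94043],[277.8,351.5,142.5],[-2.684,.811,-2.732])]
z=lambda a:Ro.from_euler("z",a).as_matrix()
y=lambda a:Ro.from_euler("y",a).as_matrix()
def fk(q,p,s):
    H,L1,L2,T,o1,o2,o3,a1,a7=p
    R=z(s[0]*q[0]+a1)@y(q[1]);P=np.array([0,0,H])+R@[o1,0,L1]
    R=R@z(s[1]*q[2])@y(q[3]);P=P+R@[o2,0,L2]
    R=R@z(s[2]*q[4])@y(q[5]);P=P+R@[o3,0,T]
    return P,R@z(s[3]*q[6]+a7)
def fit():
    best=None
    for s in itertools.product([1,-1],repeat=4):
      for a7 in(0,1.57,3.14,-1.57):
        def f(p):
            r=[]
            for q,P,e in D:
                A,B=fk(q,p,s);r+=[*(A-P)/1.,*300*(B-Ro.from_euler("xyz",e).as_matrix()).ravel()/2]
            return np.array(r)
        o=least_squares(f,[300,500,400,300,0,0,0,0,a7])
        if best is None or o.cost<best[0]:best=(o.cost,o.x,s,f(o.x))
    return best
if __name__=="__main__":
    b=fit();print(b[0],b[1].round(4).tolist(),b[2]);print(b[3].reshape(7,-1)[:,:3].round(1))
E
python3 fk.py
```

```text
278.9750238793995 [315.946, 587.4721, 371.207, 373.3402, -17.4309, -7.219, -4.9442, -0.0457, 1.5307] (-1, -1, -1, -1)
[[ 1.8  1.1  1.1]
 [-2.7  7.1  1.8]
 [14.4  1.   4.3]
 [-3.9 -1.7 -0.7]
 [-4.6 -4.3 -2.2]
 [-4.   1.5 -0.3]
 [-3.  -3.1 -4.1]]
```

```bash
cat > fk2.py <<'E'
from fk import *
S=(-1,-1,-1,-1)
def fk(q,p):
    H,L1,L2,T,a1,a7=p[:6];o=np.reshape(p[6:18],(6,2));b=p[18:22]
    R=z(-q[0]+a1)@y(q[1]+b[0]);P=np.array([0,0,H])+R@[o[0,0],o[0,1],L1]
    R=R@z(-q[2]+b[1]);R=R@y(q[3]+b[2]);P=P+R@[o[1,0],o[1,1],L2]
    R=R@z(-q[4]+b[3]);R=R@y(q[5]);P=P+R@[o[2,0],o[2,1],T]
    R=R@z(-q[6]+a7);P=P+R@[o[3,0],o[3,1],0]
    return P,R
def f(p):
    r=[]
    for q,P,e in D:
        A,B=fk(q,p);r+=[*(A-P),*300*(B-Ro.from_euler("xyz",e).as_matrix()).ravel()/2]
    return np.array(r+list(np.array(p[6:18])/10)+list(np.array(p[18:22])/.01))
from h import ctrl, vision
s=ctrl.read_state();D.append((s["qpos"],s["eef_pos"],s["tool_rot"]))
o=least_squares(f,[316,560,380,330,0,1.57]+[0]*16)
if __name__=="__main__":
    print(o.cost,o.x.round(3).tolist());print(f(o.x)[:12*len(D)].reshape(-1,12).round(1)[:,:12])
E
python3 fk2.py
```

```text
1.9834613508479144 [336.289, 559.052, 382.065, 350.021, -0.0, 1.57, 0.012, -11.393, -0.074, -15.979, -0.009, -0.46, 0.025, 0.005, 0.0, 0.0, -0.0, -0.0, 0.0, -0.0, -0.0, 0.0]
[[ 0.  -0.  -0.   0.   0.   0.   0.  -0.  -0.  -0.  -0.   0. ]
 [-0.  -0.  -0.   0.  -0.   0.  -0.  -0.  -0.  -0.  -0.  -0. ]
 [ 0.   0.  -0.   0.  -0.   0.  -0.  -0.  -0.   0.  -0.1 -0. ]
 [ 0.  -0.   0.  -0.   0.1 -0.1  0.1 -0.  -0.1  0.1 -0.1  0. ]
 [-0.  -0.   0.   0.  -0.   0.  -0.   0.   0.  -0.   0.  -0. ]
 [-0.1  0.1 -0.  -0.   0.  -0.   0.   0.   0.   0.   0.  -0. ]
 [-0.  -0.  -0.1  0.   0.   0.   0.   0.   0.  -0.   0.   0. ]
 [ 0.   0.   0.1 -0.   0.  -0.  -0.  -0.  -0.1  0.  -0.1  0. ]]
```

The fitted model matches every sample to 0.1 mm. Now I search for joint solutions at the key poses.

```bash
cat > ik.py <<'E'
from fk2 import *
from h import rot
p=o.x
def ik(G,psi,th,q0,off=19,w=.0,half=False):
    R1=rot(psi,th)
    if half:R1=R1@np.diag([-1,-1,1])
    P1=np.array(G)+off*R1[:,2]
    def r(q):
        A,B=fk(q,p);return np.r_[(A-P1)/10,(Ro.from_matrix(B.T@R1).as_rotvec())*30,w*(q-q0)]
    m=.03
    s=least_squares(r,np.clip(q0,LO+m+.01,HI-m-.01),bounds=(LO+m,HI-m))
    return s.x,np.abs(r(s.x)[:6]).max()
if __name__=="__main__":
    rng=np.random.default_rng(0);c,s=np.cos(.17),np.sin(.17);e=np.array([591,72,48.])
    for th in(.4,.5,.6):
      for half in(0,1):
       for nm,G in(("stap-22",[439-22*c,-175-22*s,35.5]),("drawer",e),("above",[591-60,62,110])):
        sol=[]
        for k in range(25):
            x,err=ik(G,.165,th,rng.uniform(LO,HI),half=half)
            if err<.05:sol.append((np.min(np.minimum(x-LO,HI-x)),x.round(2).tolist()))
        sol.sort(reverse=True);print(th,half,nm,len(sol),[a[1] for a in sol[:3]])
E
time python3 ik.py
```

```text
0.4 0 stap-22 0 []
0.4 0 drawer 16 [[0.29, 0.9, -0.71, 2.16, 1.99, 0.55, -0.28], [0.44, 1.02, -0.97, 2.15, 1.9, 0.77, -0.11], [0.47, 1.06, -1.04, 2.15, 1.89, 0.84, -0.08]]
0.4 0 above 14 [[0.45, 0.82, -0.95, 2.3, 1.84, 0.66, -0.19], [0.28, 0.71, -0.67, 2.3, 1.98, 0.45, -0.36], [0.23, 0.69, -0.58, 2.3, 2.04, 0.4, -0.42]]
0.4 1 stap-22 0 []
0.4 1 drawer 14 [[0.21, 0.86, -0.57, 2.16, 2.07, 0.46, 2.75], [0.17, 0.85, -0.51, 2.16, 2.12, 0.41, 2.69], [0.13, 0.83, -0.45, 2.16, 2.18, 0.38, 2.62]]
0.4 1 above 5 [[0.12, 0.66, -0.42, 2.3, 2.2, 0.31, 2.54], [-0.38, 0.65, 0.31, 2.32, 3.88, 0.28, 0.81], [-0.36, 0.65, 0.28, 2.32, 3.83, 0.27, 0.87]]
0.5 0 stap-22 0 []
0.5 0 drawer 14 [[0.28, 0.92, -0.67, 2.24, 2.3, 0.63, -0.58], [0.23, 0.89, -0.6, 2.24, 2.37, 0.59, -0.66], [0.23, 0.89, -0.59, 2.24, 2.37, 0.58, -0.67]]
0.5 0 above 10 [[0.5, 0.89, -1.05, 2.38, 2.05, 0.82, -0.37], [0.47, 0.87, -1.0, 2.38, 2.07, 0.79, -0.4], [0.47, 0.86, -0.99, 2.38, 2.08, 0.78, -0.4]]
0.5 1 stap-22 0 []
0.5 1 drawer 8 [[0.34, 0.96, -0.78, 2.24, 2.23, 0.7, 2.67], [0.02, 0.83, -0.27, 2.25, 2.73, 0.45, 2.03], [-0.33, 0.84, 0.24, 2.25, 3.5, 0.47, 1.16]]
0.5 1 above 5 [[0.38, 0.79, -0.83, 2.38, 2.18, 0.67, 2.62], [-0.3, 0.66, 0.2, 2.4, 3.42, 0.43, 1.28], [-0.52, 0.73, 0.54, 2.4, 3.81, 0.55, 0.85]]
0.6 0 stap-22 0 []
0.6 0 drawer 18 [[0.36, 1.01, -0.8, 2.31, 2.42, 0.85, -0.63], [0.35, 1.01, -0.79, 2.31, 2.43, 0.85, -0.63], [0.35, 1.0, -0.79, 2.31, 2.43, 0.84, -0.64]]
0.6 0 above 0 []
0.6 1 stap-22 0 []
0.6 1 drawer 14 [[0.44, 1.08, -0.95, 2.31, 2.34, 0.95, 2.66], [0.36, 1.01, -0.81, 2.31, 2.42, 0.86, 2.52], [0.31, 0.97, -0.72, 2.31, 2.48, 0.8, 2.43]]
0.6 1 above 0 []
real	0m38.482s
user	0m38.969s
sys	0m0.188s
```

A leaned grasp on the stapler from the near side is out of reach because joint 4 runs out. "Either way round" helps here: I can grip it with the hand leaned away from the robot, then spin 180° about the vertical in the air, which also brings joint 5 into the branch the drawer needs. I check this path and the monitor clearance.

```bash
cat > sim.py <<'E'
from ik import *
import sys
from h import *
def tri(a,b):
    A=[];y_=[]
    L=[]
    for n,px in(("top",a),("side",b)):
        K,R,C=cam(n);d=R.T@np.linalg.inv(K)@[*px,1];d/=np.linalg.norm(d);M=np.eye(3)-np.outer(d,d);L.append((M,M@C))
    return np.linalg.lstsq(np.r_[L[0][0],L[1][0]],np.r_[L[0][1],L[1][1]],rcond=None)[0].round()
if __name__=="__main__":
    print("monitor corner",tri((347,181),(355,178)),"stand",tri((349,194),(357,205)))
    c,s=np.cos(.17),np.sin(.17);G=np.array([439+15*c,-175+15*s,35.5])
    rng=np.random.default_rng(1)
    for th in(.4,.5):
     for half in(0,1):
      sol=[]
      for k in range(20):
        x,e=ik(G,.17+np.pi,th,rng.uniform(LO,HI),half=half)
        if e<.05:sol.append((abs(x[2]),x))
      sol.sort(key=lambda a:a[0]);print(th,half,len(sol),[a[1].round(2).tolist() for a in sol[:2]])
      if not sol:continue
      q=sol[0][1];A=np.array([470,-60,170.])
      for k in range(6):q,e=ik(G+(A-G)*(k+1)/6,.17+np.pi,th,q,half=half,w=.05)
      for k in range(17):
        q,e=ik(A,.17+np.pi+np.pi*k/16,th,q,half=half,w=.05)
        if k%4==0 or e>.3:print(k,q.round(2),round(e,2))
      for k in range(6):q,e=ik(A+(np.array([591,72,48])-A)*(k+1)/6,.17,th,q,half=half,w=.05);
      print("drawer",q.round(2),round(e,2))
E
python3 sim.py
```

```text
monitor corner [ 647. -130.  179.] stand [ 670. -140.   49.]
0.4 0 7 [[0.24, 0.89, -0.05, 1.8, 0.24, 0.83, -1.4], [0.15, 0.9, 0.08, 1.81, 0.11, 0.81, -1.27]]
0 [ 0.08  0.69 -0.11  1.76  0.14  1.1  -1.5 ] 0.0
4 [ 0.01  0.63 -0.21  1.91  0.49  0.98 -1.15] 0.0
8 [-0.01  0.54 -0.29  2.15  0.9   0.73 -0.85] 0.0
12 [ 0.11  0.47 -0.31  2.37  1.52  0.41 -0.65] 0.0
16 [ 0.69  0.53 -0.75  2.39  1.81  0.26  0.06] 0.0
drawer [ 0.35  0.94 -0.8   2.16  1.95  0.62 -0.21] 0.0
0.4 1 13 [[0.23, 0.89, -0.04, 1.8, 0.24, 0.83, 1.75], [0.17, 0.9, 0.06, 1.81, 0.14, 0.82, 1.85]]
0 [ 0.08  0.69 -0.1   1.76  0.14  1.1   1.64] 0.0
4 [ 0.    0.63 -0.2   1.91  0.49  0.97  1.99] 0.0
8 [-0.01  0.54 -0.28  2.15  0.89  0.72  2.29] 0.0
12 [ 0.1   0.47 -0.3   2.37  1.52  0.41  2.49] 0.0
16 [ 0.63  0.53 -0.68  2.42  2.09  0.26  2.91] 0.66
drawer [ 0.25  0.88 -0.63  2.16  2.03  0.49  2.81] 0.0
0.5 0 11 [[0.19, 0.94, 0.0, 1.73, 0.21, 0.96, -1.37], [0.11, 0.95, 0.14, 1.73, 0.09, 0.94, -1.25]]
0 [ 0.03  0.74 -0.04  1.69  0.12  1.21 -1.47] 0.0
4 [-0.08  0.67 -0.14  1.86  0.49  1.06 -1.16] 0.0
8 [-0.13  0.57 -0.2   2.16  0.9
[... 195 characters left out ...]
  2.44  1.82  0.73 -0.18] 0.87
16 [ 0.97  0.75 -1.22  2.44  1.86  0.61  0.04] 0.42
drawer [ 0.51  1.13 -1.11  2.23  2.08  0.96 -0.21] 0.0
0.5 1 10 [[0.21, 0.94, -0.03, 1.72, 0.24, 0.96, 1.74], [0.08, 0.95, 0.19, 1.73, 0.04, 0.93, 1.94]]
0 [ 0.06  0.74 -0.09  1.69  0.14  1.22  1.64] 0.0
4 [-0.05  0.68 -0.19  1.86  0.51  1.07  1.95] 0.0
8 [-0.1   0.57 -0.25  2.16  0.98  0.79  2.16] 0.0
12 [ 0.06  0.49 -0.32  2.44  1.81  0.52  2.15] 0.0
13 [ 0.69  0.75 -1.22  2.44  1.7   1.    2.51] 0.44
14 [ 0.78  0.73 -1.22  2.44  1.76  0.87  2.74] 0.88
15 [ 0.83  0.67 -1.11  2.44  1.87  0.64  2.91] 0.88
16 [ 0.8   0.59 -0.88  2.44  2.14  0.36  2.91] 0.47
drawer [ 0.43  1.03 -0.94  2.23  2.15  0.81  2.81] 0.0
```

```bash
python3 - <<'E'
from sim import *
print("mon top-left",tri((361,66),(361,31)),"duck",tri((387,230),(398,241)))
print("shelf board top front corners",tri((181,178),(173,171)),tri((299,176),(301,167)))
c,s=np.cos(.17),np.sin(.17)
for th in(.3,.35,.4,.45):
    for off in(10,20):
        G=np.array([439+off*c,-175+off*s,35.5]);print(th,off,(G-369*rot(.17+np.pi,th)[:,2]).round(),"cell body(s=160)",(G-160*rot(.17+np.pi,th)[:,2]).round())
E
```

```text
mon top-left [ 763. -119.  477.] duck [ 579. -254.   46.]
shelf board top front corners [580. 280. 207.] [621. -11. 225.]
0.3 10 [ 556. -155.  388.] cell body(s=160) [ 495. -165.  188.]
0.3 20 [ 566. -153.  388.] cell body(s=160) [ 505. -164.  188.]
0.35 10 [ 574. -152.  382.] cell body(s=160) [ 503. -164.  186.]
0.35 20 [ 583. -150.  382.] cell body(s=160) [ 513. -162.  186.]
0.4 10 [ 590. -149.  375.] cell body(s=160) [ 510. -163.  183.]
0.4 20 [ 600. -147.  375.] cell body(s=160) [ 520. -161.  183.]
0.45 10 [ 607. -146.  368.] cell body(s=160) [ 517. -162.  180.]
0.45 20 [ 617. -144.  368.] cell body(s=160) [ 527. -160.  180.]
```

The monitor leans back: its bottom edge is at x≈647 (z 179) and its top at x≈763 (z 477). A 0.45 rad lean away from the robot clears it by about 40 mm or more. First I recover to a central pose.

```bash
python3 - <<'E'
from sim import *
s=ctrl.read_state();R=Ro.from_euler("xyz",s["tool_rot"]).as_matrix();print(R.round(2))
to([460,60,230],-.25,.5,0)
q=s["qpos"];P0=np.array(s["eef_pos"])
for k in range(1,7):
    q,e=ik(P0+(np.array([460,60,230])-P0)*k/6,-.25,.5,q,off=0,w=.05);print(q.round(2),round(e,2))
E
```

```text
[[-0.68 -0.11  0.72]
 [-0.42  0.87 -0.27]
 [-0.6  -0.49 -0.64]]
shift [-109.6 -252.5   57.2] norm 281.0 rot [-0.194  0.341  0.595] shift in new axes [-235.8 -146.4  -44.8]
[-0.3   0.93 -1.22  2.44  1.45  1.35 -1.28] 1.61
[-0.16  0.82 -1.22  2.44  1.43  1.25 -1.12] 1.6
[-0.    0.72 -1.22  2.44  1.43  1.15 -0.96] 1.28
[ 0.16  0.62 -1.22  2.44  1.44  1.04 -0.81] 0.86
[ 0.32  0.54 -1.22  2.44  1.46  0.93 -0.68] 0.27
[ 0.47  0.47 -1.22  2.4   1.43  0.83 -0.5 ] 0.0
```

```bash
python3 nudge.py '[[-18,-42,9.5,0,0,0,60],[-18,-42,9.5,0,0,0,60],[-18,-42,9.5,0,0,0,60],[-18,-42,9.5,0,0,0,60],[-18,-42,9.5,0,0,0,60],[-18,-42,9.5,0,0,0,60],[0,0,0,-0.04,0.07,0.12,60],[0,0,0,-0.04,0.07,0.12,60],[0,0,0,-0.04,0.07,0.12,60],[0,0,0,-0.04,0.07,0.12,60],[0,0,0,-0.04,0.07,0.12,60],[0,0,0,0,0,0,60]]'; python3 - <<'E'
from sim import *
s=ctrl.read_state();R=Ro.from_euler("xyz",s["tool_rot"]).as_matrix();print(R[:,2].round(2),s["qpos"].round(2))
for ps in(-.8,-1.57):to([460,-30,240],ps,.45,0)
E
```

```text
clock: 11.1
eef_pos: [480.5, 117.5, 239.5]
tool_rot: [-3.113, 0.494, 2.861]
force: [0.5, 0.1, 0.4]
width: 60.1
gripper_force: 0.0
[ 0.45 -0.16 -0.88] [ 0.3   0.54 -1.23  2.27  1.31  1.01 -0.5 ]
shift [ -18.8 -147.1   13.7] norm 149.0 rot [0.208 0.05  0.462] shift in new axes [ -82.6 -117.5   39.3]
shift [ -18.8 -147.1   13.7] norm 149.0 rot [0.561 0.054 1.146] shift in new axes [-133.   -20.7   63.7]
```

```bash
python3 nudge.py '[[-5,-37,3,0,0,0,60],[-5,-37,3,0,0,0,60],[-5,-37,3,0,0,0,60],[-5,-37,3,0,0,0,60],[0,0,0,0.063,0,0.119,60],[0,0,0,0.063,0,0.119,60],[0,0,0,0.063,0,0.119,60],[0,0,0,0.063,0,0.119,60],[0,0,0,0.063,0,0.119,60],[0,0,0,0.063,0,0.119,60],[0,0,0,0.063,0,0.119,60],[0,0,0,0.063,0,0.119,60]]'; python3 nudge.py '[[0,0,0,0.063,0,0.119,60],[0,0,0,0.063,0,0.119,60],[0,0,0,0.063,0,0.119,60],[0,0,0,0.063,0,0.119,60],[0,0,0,0,0,0,60]]';  python3 - <<'E'
from sim import *
s=ctrl.read_state();R=Ro.from_euler("xyz",s["tool_rot"]).as_matrix();print(R[:,2].round(2),s["qpos"].round(2))
to([460,-30,240],.17+np.pi,.45,0)
E
```

```text
clock: 12.3
eef_pos: [458.6, -27.1, 240.0]
tool_rot: [-3.13, 0.511, 1.783]
force: [0.4, -0.1, -0.4]
width: 60.4
gripper_force: 0.0
clock: 12.8
eef_pos: [460.1, -27.7, 239.6]
tool_rot: [3.137, 0.511, 1.238]
force: [0.6, 0.6, 0.4]
width: 60.1
gripper_force: 0.0
[-0.16 -0.46 -0.87] [ 0.22  0.63 -0.82  1.87  0.76  1.39 -1.29]
shift [-2.1  0.7  0.8] norm 2.0 rot [0.498 0.053 0.947] shift in new axes [-0.6  2.3 -0.1]
```

```bash
python3 nudge.py '[[0,0,0,0.062,0.007,0.118,60],[0,0,0,0.062,0.007,0.118,60],[0,0,0,0.062,0.007,0.118,60],[0,0,0,0.062,0.007,0.118,60],[0,0,0,0.062,0.007,0.118,60],[0,0,0,0.062,0.007,0.118,60],[0,0,0,0.062,0.007,0.118,60],[0,0,0,0.062,0.007,0.118,60],[0,0,0,0,0,0,60]]';  python3 - <<'E'
from sim import *
s=ctrl.read_state();print(s["qpos"].round(2))
c,sn=np.cos(.17),np.sin(.17)
to([438+20*c,-177+20*sn,110],.17+np.pi,.45)
E
```

```text
clock: 13.7
eef_pos: [458.7, -29.4, 239.5]
tool_rot: [-3.141, 0.447, 0.175]
force: [-0.5, -0.2, 0.3]
width: 60.1
gripper_force: 0.0
[ 0.34  0.67 -0.64  1.66  0.34  1.41 -1.81]
shift [ 32.4 141.9 146.9] norm 207.0 rot [ 0.001 -0.003  0.004] shift in new axes [ 33.4 142.  146.6]
```

```bash
python3 nudge.py '[[6.5,28.4,29.4,0,0,0,60],[6.5,28.4,29.4,0,0,0,60],[6.5,28.4,29.4,0,0,0,60],[6.5,28.4,29.4,0,0,0,60],[6.5,28.4,29.4,0,0,0,60],[0,0,0,0,0,0,60]]';  python3 - <<'E'
from sim import *
st=ctrl.read_state();im=vision.get_image("wrist");cv2.imwrite("pics/w3.png",im)
print(st["qpos"].round(2))
for b in blobs(im,(100,90,50),(125,255,255),1500):
    r=cv2.boxPoints(cv2.minAreaRect(b));print(r.round().tolist(),cast("wrist",r,50.5,st).round().tolist())
c,sn=np.cos(.17),np.sin(.17)
to([438+20*c,-177+20*sn,36],.17+np.pi,.45)
print(proj("wrist",[[438,-177,50.5],[438+20*c,-177+20*sn,50.5]],st))
E
```

```text
clock: 14.3
eef_pos: [446.4, -176.7, 89.5]
tool_rot: [-3.139, 0.455, 0.177]
force: [-1.1, -0.6, 0.5]
width: 60.2
gripper_force: 0.0
[ 0.52  0.87 -0.53  1.74  0.54  1.16 -1.69]
[[290.0, 128.0], [335.0, 128.0], [335.0, 248.0], [290.0, 248.0]] [[498.0, -154.0, 50.0], [502.0, -177.0, 50.0], [401.0, -201.0, 50.0], [395.0, -166.0, 50.0]]
shift [32.7  1.9 64.3] norm 72.0 rot [-0.001  0.002  0.009] shift in new axes [32.6  1.6 64.3]
[[313.21478684 211.31879703]
 [313.36890831 189.18578794]]
```

View pics/w3.png

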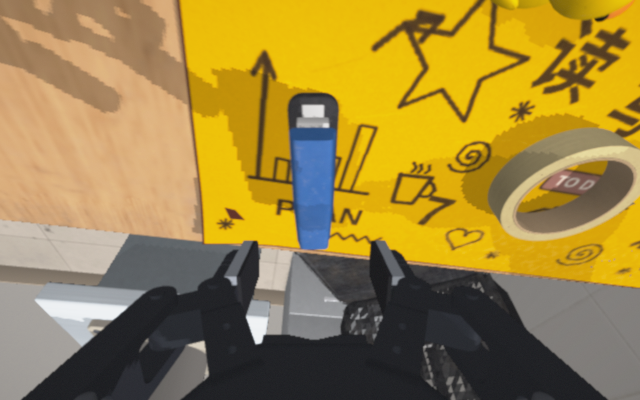

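The wrist view now shows the stapler along column ~314, from its foot end at (313,93) to the tip at (315,248), square to the fingers. My predicted centre line is 313, so the lateral fit is good. I check the far end, then descend.

```bash
python3 - <<'E'
from sim import *
st=ctrl.read_state()
for z in(5,12,20):print(z,cast("wrist",[[313,94]],z,st).round(1))
print(cast("wrist",[[315,248]],45,st).round(1),cast("wrist",[[315,248]],50,st).round(1))
E
python3 nudge.py '[[11,0.5,21.4,0,0,0.003,60],[11,0.6,21.4,0,0,0.003,60],[10.5,0.6,21.4,0,0,0.003,60],[0,0,0,0,0,0,60],[0,0,0,0,0,0,60]]'; python3 - <<'E'
from h import *
c,sn=np.cos(.17),np.sin(.17);print(ctrl.read_state()["qpos"].round(2))
to([438+20*c,-177+20*sn,36],.17+np.pi,.45)
E
```

```text
5 [[ 499.9 -162.8    5. ]]
12 [[ 502.8 -162.3   12. ]]
20 [[ 506.1 -161.8   20. ]]
[[ 390.7 -184.1   45. ]] [[ 397.2 -182.9   50. ]]
clock: 14.85
eef_pos: [452.4, -172.4, 21.4]
tool_rot: [-3.141, 0.446, 0.17]
force: [1.0, -0.1, 0.1]
width: 60.1
gripper_force: 0.0
[ 0.49  0.97 -0.49  1.74  0.6   1.06 -1.75]
shift [-1.9  2.1  3.6] norm 5.0 rot [-0.    -0.004  0.   ] shift in new axes [-1.9  2.1  3.7]
```

```bash
python3 nudge.py '[[-1,1,3.5,0,0,0,60],[0,0,0,0,0,0,40],[0,0,0,0,0,0,30],[0,0,0,0,0,0,10],[0,0,0,0,0,0,0],[0,0,0,0,0,0,0],[0,0,0,0,0,0,0],[0,0,0,0,0,0,0]]'
```

```text
clock: 15.65
eef_pos: [450.2, -175.6, 18.5]
tool_rot: [3.14, 0.446, 0.165]
force: [0.7, -0.1, 6.5]
width: 25.9
gripper_force: 58.9
```

```bash
python3 nudge.py '[[-6.5,0,-13.5,0,0,0,0],[-13,0,-27,0,0,0,0],[-13,0,-27,0,0,0,0],[-13,0,-27,0,0,0,0],[-13,0,-27,0,0,0,0],[-6.5,0,-13.5,0,0,0,0],[0,0,0,0,0,0,0]]'; python3 - <<'E'
from sim import *
s=ctrl.read_state();q0=s["qpos"];print(q0.round(2))
for A in([500,-40,165],[530,-30,150],[480,0,200],[470,60,220]):
    q=q0;P=np.array(s["eef_pos"]);bad=[]
    for k in range(1,7):q,e=ik(P+(np.array(A)-P)*k/6,.165+np.pi,.446,q,off=0,w=.05)
    for k in range(1,25):
        qn,e=ik(A,.165+np.pi+np.pi*k/24,.446,q,off=0,w=.05)
        if e>.1:bad.append((k,round(e,2)))
        q=qn
    print(A,bad,q.round(2))
    E_=np.array([585,70,60])
    for k in range(1,7):q,e=ik(A+(E_-A)*k/6,.165,.446,q,off=0,w=.05)
    print("  drawer",q.round(2),round(e,2))
E
```

```text
clock: 16.35
eef_pos: [450.6, -175.5, 169.2]
tool_rot: [3.139, 0.443, 0.164]
force: [0.6, 0.5, -2.2]
width: 26.0
gripper_force: 59.1
[ 0.54  0.75 -0.57  1.69  0.48  1.29 -1.64]
[500, -40, 165] [] [ 0.77  0.59 -0.96  2.37  1.77  0.4   0.06]
  drawer [ 0.44  0.94 -0.95  2.23  1.97  0.74 -0.23] 0.0
[530, -30, 150] [] [ 0.7   0.65 -0.92  2.32  1.78  0.43  0.05]
  drawer [ 0.43  0.93 -0.94  2.23  1.97  0.73 -0.23] 0.0
[480, 0, 200] [] [ 0.82  0.55 -1.19  2.39  1.55  0.51  0.14]
  drawer [ 0.48  0.99 -1.04  2.23  1.94  0.82 -0.17] 0.0
[470, 60, 220] [] [ 0.69  0.49 -1.22  2.38  1.44  0.56  0.07]
  drawer [ 0.47  0.98 -1.01  2.23  1.95  0.79 -0.19] 0.0
```

```bash
python3 nudge.py '[[16,-31.4,-7.7,0,0,0,0],[16,-31.4,-7.7,0,0,0,0],[16,-31.4,-7.7,0,0,0,0],[16,-31.4,-7.7,0,0,0,0],[0,0,0,-0.055,0,-0.117,0],[0,0,0,-0.055,0,-0.117,0],[0,0,0,-0.055,0,-0.117,0],[0,0,0,-0.055,0,-0.117,0],[0,0,0,-0.055,0,-0.117,0],[0,0,0,-0.055,0,-0.117,0],[0,0,0,-0.055,0,-0.117,0],[0,0,0,-0.055,0,-0.117,0]]'; python3 nudge.py '[[0,0,0,-0.055,0,-0.117,0],[0,0,0,-0.055,0,-0.117,0],[0,0,0,-0.055,0,-0.117,0],[0,0,0,-0.055,0,-0.117,0],[0,0,0,-0.055,0,-0.117,0],[0,0,0,-0.055,0,-0.117,0],[0,0,0,-0.055,0,-0.117,0],[0,0,0,-0.055,0,-0.117,0]]'; python3 - <<'E'
from h import *
print(ctrl.read_state()["qpos"].round(2));to([500,-40,170],.157,.446,0)
E
```

```text
clock: 17.55
eef_pos: [498.0, -39.5, 165.7]
tool_rot: [-3.132, 0.444, 1.21]
force: [-0.6, -0.1, -1.5]
width: 25.8
gripper_force: 59.3
clock: 18.35
eef_pos: [497.4, -39.5, 165.8]
tool_rot: [-3.131, 0.434, 2.245]
force: [0.1, 0.1, -2.1]
width: 26.0
gripper_force: 59.3
[ 0.38  0.64 -0.93  2.22  1.31  0.97 -0.81]
shift [-3.6  1.7 -3. ] norm 5.0 rot [-0.458 -0.016 -0.954] shift in new axes [-4.1 -0.9 -2.7]
```

```bash
python3 nudge.py '[[0,0,0,-0.057,-0.002,-0.119,0],[0,0,0,-0.057,-0.002,-0.119,0],[0,0,0,-0.057,-0.002,-0.119,0],[0,0,0,-0.057,-0.002,-0.119,0],[0,0,0,-0.057,-0.002,-0.119,0],[0,0,0,-0.057,-0.002,-0.119,0],[0,0,0,-0.057,-0.002,-0.119,0],[0,0,0,-0.057,-0.002,-0.119,0],[0,0,0,0,0,0,0],[0,0,0,0,0,0,0]]'; python3 - <<'E'
from h import *
st=ctrl.read_state();print(st["qpos"].round(2));to([500,-40,170],.157,.446,0)
im=vision.get_image("wrist");cv2.imwrite("pics/w4.png",im);np.save("w4.npy",np.r_[st["eef_pos"],st["tool_rot"]])
E
```

```text
clock: 19.35
eef_pos: [497.9, -40.1, 166.5]
tool_rot: [-3.141, 0.447, -2.997]
force: [-0.6, -0.0, -2.0]
width: 26.0
gripper_force: 59.4
[ 0.79  0.6  -1.    2.38  1.75  0.44  0.05]
shift [-3.4 -0.2 -2.3] norm 4.0 rot [-0.006  0.001 -0.011] shift in new axes [-3.4 -0.2 -2.3]
```

View pics/w4.png

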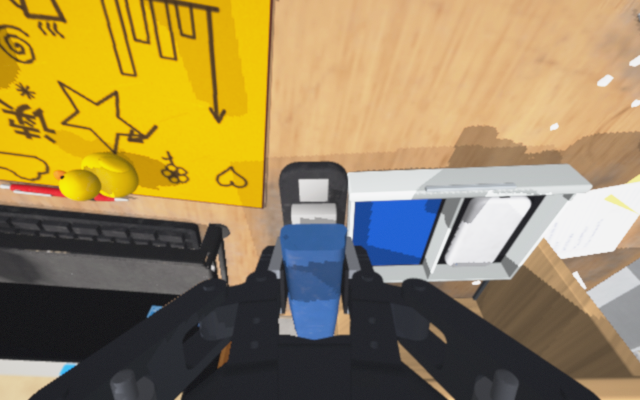

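The wrist view shows the stapler held level and lengthways at (280–347, 162–335), with its foot end towards the robot. The drawer's front panel edge runs from about (352,173) to (585,167), the liner covers about (357–440, 198–265), the divider is near col 440, and the power bank is at (490,230). I measure the drawer frame from these.

```bash
python3 - <<'E'
from h import *
im=cv2.imread("pics/w4.png");a=np.load("w4.npy");st=dict(eef_pos=a[:3],tool_rot=a[3:])
g=cv2.cvtColor(im,cv2.COLOR_BGR2HSV)
for col in range(360,580,30):
    v=g[155:215,col];print(col,[(155+i,*map(int,v[i][1:])) for i in range(8,50,2)] if col in(390,) else "", "white rows",155+np.flatnonzero((v[:,1]<50)&(v[:,2]>140))[[0,-1]] if ((v[:,1]<50)&(v[:,2]>140)).any() else None)
for c in blobs(im,(108,150,60),(125,255,255),1500):
    x,y,w,h=cv2.boundingRect(c);
    if x>340:
        ap=cv2.approxPolyDP(c,4,True)[:,0];print(ap.tolist());print(cast("wrist",ap,15,st)[:,:2].round().tolist())
print("panel outer top",cast("wrist",[[360,173],[570,167]],45,st).round(1))
row=225;print("row",[(x,*map(int,g[row,x])) for x in range(345,545,5)])
E
```

```text
360  white rows [172 201]
390 [(163, 116, 200), (165, 118, 198), (167, 116, 200), (169, 100, 168), (171, 2, 213), (173, 2, 223), (175, 2, 224), (177, 2, 225), (179, 3, 225), (181, 2, 226), (183, 3, 227), (185, 2, 227), (187, 3, 228), (189, 3, 228), (191, 2, 238), (193, 1, 247), (195, 1, 246), (197, 1, 243), (199, 7, 234), (201, 174, 213), (203, 213, 212)] white rows [170 199]
420  white rows [169 198]
450  white rows [168 198]
480  white rows [167 214]
510  white rows [166 214]
540  white rows [165 214]
570  white rows [165 214]
[[441, 200], [356, 203], [354, 244], [366, 250], [371, 264], [419, 263]]
[[576.0, 125.0], [596.0, 26.0], [673.0, 42.0], [684.0, 63.0], [717.0, 79.0], [704.0, 150.0]]
panel outer top [[528.7   9.8  45. ]
 [493.  204.9  45. ]]
row [(345, 10, 41, 148), (350, 90, 2, 237), (355, 109, 203, 152), (360, 109, 203, 152), (365, 109, 208, 152), (370, 109, 214, 210), (375, 109, 214, 211), (380, 109, 213, 212), (385, 109, 209, 212), (390, 109, 211, 210), (395, 109, 213, 211), (400, 109, 213, 210), (405, 109, 210, 211), (410, 109, 211, 211), (415, 109, 215, 210), (420, 109, 211, 210), (425, 109, 211, 211), (430, 109, 211, 210), (435, 110, 10, 73), (440, 90, 5, 211), (445, 90, 5, 208), (450, 90, 4, 180), (455, 120, 15, 34), (460, 120, 5, 188), (465, 120, 1, 239), (470, 120, 2, 240), (475, 120, 1, 240), (480, 120, 1, 240), (485, 120, 1, 240), (490, 120, 2, 240), (495, 120, 2, 239), (500, 120, 2, 238), (505, 120, 2, 238), (510, 120, 2, 237), (515, 120, 2, 233), (520, 120, 23, 44), (525, 100, 6, 135), (530, 84, 6, 210), (535, 90, 5, 209), (540, 96, 6, 210)]
```

```bash
python3 - <<'E'
from h import *
im=cv2.imread("pics/w4.png");a=np.load("w4.npy");st=dict(eef_pos=a[:3],tool_rot=a[3:])
g=cv2.cvtColor(im,cv2.COLOR_BGR2HSV)
for col in(400,460,520,560):
    v=g[150:215,col,2].astype(int);r=[150+i for i in range(64) if abs(v[i+1]-v[i])>6];print(col,r)
print("bottom z5",cast("wrist",[[390,170],[540,165]],5,st).round(1).tolist())
print("outer top z45",cast("wrist",[[390,190],[540,185]],45,st).round(1).tolist())
print("inner top z45",cast("wrist",[[390,200],[420,199]],45,st).round(1).tolist())
for z in(15,38):print(z,"divider cols",cast("wrist",[[434,225],[438,225],[452,225],[352,225]],z,st).round(1).tolist())
for i in(210,225,240):print(i,[(x,int(g[i,x,1]),int(g[i,x,2])) for x in list(range(344,356))+list(range(428,458,2))])
# from top camera
t=cv2.cvtColor(cv2.imread("pics/top0.png"),cv2.COLOR_BGR2HSV)
print([(x,*map(int,t[205,x,1:])) for x in range(205,296,1)])
E
```

```text
400 [167, 168, 169, 170, 190, 198, 199]
460 [167, 168, 183, 186, 187, 189, 196, 197, 198, 199, 200, 201, 204, 205, 206, 207, 208, 209, 210, 211]
520 [164, 165, 186, 187, 189, 191, 192, 194, 195, 196, 197]
560 [150, 151, 155, 159, 163, 164, 184, 185, 186, 192, 193, 208, 209, 210]
bottom z5 [[548.8, 54.9, 5.0], [518.0, 218.2, 5.0]]
outer top z45 [[545.4, 45.5, 45.0], [517.3, 191.9, 45.0]]
inner top z45 [[558.8, 50.0, 45.0], [552.9, 80.7, 45.0]]
15 divider cols [[619.5, 136.0, 15.0], [618.7, 141.2, 15.0], [616.1, 159.2, 15.0], [634.9, 30.4, 15.0]]
38 divider cols [[596.3, 118.0, 38.0], [595.6, 122.7, 38.0], [593.2, 139.0, 38.0], [610.3, 22.2, 38.0]]
210 [(344, 4, 65), (345, 44, 99), (346, 58, 146), (347, 36, 157), (348, 3, 182), (349, 6, 211), (350, 3, 224), (351, 2, 240), (352, 1, 243), (353, 3, 235), (354, 32, 193), (355, 140, 151), (428, 204, 151), (430, 206, 151), (432, 203, 152), (434, 205, 152), (436, 203, 148), (438, 152, 74), (440, 26, 40), (442, 5, 104), (444, 6, 123), (446, 4, 123), (448, 6, 123), (450, 6, 124), (452, 6, 123), (454, 6, 125), (456, 4, 175)]
225 [(344, 36, 129),
[... 1575 characters left out ...]
, 163, 188), (255, 160, 179), (256, 158, 178), (257, 160, 177), (258, 160, 177), (259, 160, 178), (260, 159, 178), (261, 158, 179), (262, 160, 178), (263, 158, 178), (264, 160, 178), (265, 161, 177), (266, 160, 177), (267, 159, 178), (268, 160, 178), (269, 159, 178), (270, 159, 178), (271, 162, 178), (272, 162, 178), (273, 162, 178), (274, 165, 178), (275, 161, 179), (276, 162, 178), (277, 162, 178), (278, 161, 179), (279, 160, 178), (280, 163, 180), (281, 158, 170), (282, 136, 135), (283, 135, 138), (284, 137, 140), (285, 139, 138), (286, 139, 139), (287, 143, 139), (288, 139, 134), (289, 60, 106), (290, 9, 174), (291, 5, 219), (292, 73, 129), (293, 75, 156), (294, 77, 156), (295, 78, 154)]
```

```bash
python3 - <<'E'
from h import *
a=np.load("w4.npy");st=dict(eef_pos=a[:3],tool_rot=a[3:])
R=Ro.from_euler("xyz",a[3:]).as_matrix();G=a[:3]-19*R[:,2];ps=np.arctan2(R[1,2],R[0,2]);u=np.array([np.cos(ps),np.sin(ps)])
print("G",G.round(1),"psi",ps.round(3),"lean",np.arccos(-R[2,2]).round(3))
for z in(151,158,163):
    P=cast("wrist",[[313,162]],z,st)[0];d=P-G;print(z,P.round(1),"along",(d[:2]@u).round(1),"lat",(d[1]*u[0]-d[0]*u[1]).round(1))
for z in(38,):print("top cam divider/right wall z38",cast("top",[[249.5,205],[291,205]],z).round(1).tolist())
psi=.175;U=np.array([np.cos(psi),np.sin(psi)]);V=np.array([-U[1],U[0]])
for n,p in(("face lip",(545.4,45.5)),("face lip2",(517.3,191.9)),("inner",(558.8,50)),("inner2",(552.9,80.7)),("wallR",(610,22.6)),("div",(594.5,132)),("edge a",(578,282)),("edge b",(625,-7))):print(n,(np.array(p)@U).round(1),(np.array(p)@V).round(1))
E
```

```text
G [489.8 -41.3 183.6] psi 0.142 lean 0.447
151 [448.  -47.2 151. ] along -42.2 lat 0.1
158 [443.1 -47.8 158. ] along -47.1 lat 0.1
163 [439.6 -48.3 163. ] along -50.7 lat 0.1
top cam divider/right wall z38 [[597.7, 137.2, 38.0], [615.4, 20.8, 38.0]]
face lip 545.0 -50.2
face lip2 542.8 98.9
inner 559.0 -48.1
inner2 558.5 -16.8
wallR 604.6 -84.0
div 608.4 26.5
edge a 618.3 177.1
edge b 614.2 -115.7
```

Cross-checks agree: the bay width measures 111–117 mm, and the bay centre line is within 1 mm between the two cameras. The panel's inner face is at u≈559 and the board edge at u≈616, along the drawer axis at yaw 0.175. I'll release with the grasp point at u=615, v=-28, going in diagonally under the edge.

```bash
cat >> h.py <<'E'
PS=.175;U=np.array([np.cos(PS),np.sin(PS),0]);V=np.array([-np.sin(PS),np.cos(PS),0])
def W(u,v,z):return u*U+v*V+[0,0,z]
E
python3 - <<'E'
from sim import *
from h import *
st=ctrl.read_state();to(W(515,-28,165),PS,.447)
q=st["qpos"];pts=[(515,-28,165),(575,-28,125),(611,-28,82),(615,-28,48.5)];prev=np.array(st["eef_pos"])-19*rot(.142,.447)[:,2]
for w in pts:
    w=W(*w)
    for k in range(1,5):q,e=ik(prev+(w-prev)*k/4,PS,.447,q,w=.05)
    print(q.round(2),round(e,2));
    d=rot(PS,.447).T@(w-prev);print("tool shift",d.round(1));prev=w
E
```

```text
shift [-24.9  98.6  32.8] norm 107.0 rot [-0.013  0.001 -0.026] shift in new axes [-27.4  97.5  34.1]
[ 0.52  0.7  -1.04  2.35  1.77  0.63 -0.16] 0.0
tool shift [-27.4  97.2  34.1]
[ 0.45  0.83 -0.97  2.22  1.82  0.67 -0.12] 0.0
tool shift [-36.8  -0.   62. ]
[ 0.41  0.94 -0.93  2.14  1.89  0.7  -0.13] 0.0
tool shift [-13.9  -0.   54.3]
[ 0.41  1.01 -0.92  2.14  1.98  0.74 -0.18] 0.0
tool shift [10.9  0.  31.9]
```

```bash
python3 nudge.py '[[-6,25,8,-0.007,0,-0.013,0],[-6,25,8,-0.007,0,-0.013,0],[-6.5,24.5,8.5,0,0,0,0],[-7,24,8.5,0,0,0,0],[0,0,0,0,0,0,0],[-9,0,15.5,0,0,0,0],[-9,0,15.5,0,0,0,0],[-9,0,15.5,0,0,0,0],[-9,0,15.5,0,0,0,0],[0,0,0,0,0,0,0]]'; python3 - <<'E'
from h import *
print(ctrl.read_state()["qpos"].round(2));to(W(611,-28,82),PS,.447)
cv2.imwrite("pics/w5.png",vision.get_image("wrist"))
E
```

```text
clock: 20.4
eef_pos: [578.4, 74.3, 107.2]
tool_rot: [-3.141, 0.448, -2.966]
force: [0.3, 0.4, -1.7]
width: 25.9
gripper_force: 59.6
[ 0.46  0.83 -0.98  2.22  1.82  0.68 -0.12]
shift [-14.8  -0.5  54. ] norm 56.0 rot [0.    0.001 0.001] shift in new axes [-14.8  -0.5  54. ]
```

View pics/w5.png

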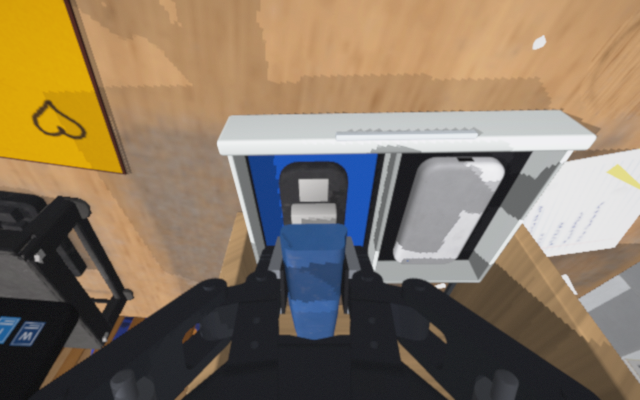

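The stapler, centred at col 314, is in line with the middle of the liner (cols 248–383). Its foot end at row 162 is just past the panel's inner edge at row 153. I go on in and down.

```bash
python3 nudge.py '[[-4,0,13.5,0,0,0,0],[-4,0,13.5,0,0,0,0],[-4,0,13.5,0,0,0,0],[-3,0,13.5,0,0,0,0],[0,0,0,0,0,0,0]]'; python3 nudge.py '[[3.7,0,10,0,0,0,0],[3.7,0,10,0,0,0,0],[1.7,0,6,0,0,0,0],[0,0,0,0,0,0,0],[0,0,0,0,0,0,0]]'; python3 - <<'E'
from h import *
print(ctrl.read_state()["qpos"].round(2));to(W(615,-28,48.5),PS,.447)
E
```

```text
clock: 20.95
eef_pos: [614.5, 80.3, 64.2]
tool_rot: [-3.141, 0.447, -2.965]
force: [0.4, 0.5, -1.5]
width: 25.9
gripper_force: 59.6
clock: 21.45
eef_pos: [616.9, 81.1, 38.8]
tool_rot: [-3.141, 0.449, -2.963]
force: [1.0, 0.1, -1.7]
width: 25.9
gripper_force: 59.7
[ 0.41  1.   -0.93  2.14  1.97  0.74 -0.17]
shift [ 1.8 -0.5  7.4] norm 8.0 rot [0.001 0.002 0.003] shift in new axes [ 1.8 -0.5  7.4]
```

```bash
python3 nudge.py '[[1.5,0,3.5,0,0,0,0],[1,0,2,0,0,0,0],[0,0,0,0,0,0,0],[0,0,0,0,0,0,0]]';python3 nudge.py '[[0.4,0,0.9,0,0,0,0],[0,0,0,0,0,0,0]]'; python3 nudge.py '[[0.4,0,0.9,0,0,0,0],[0,0,0,0,0,0,0]]'
```

```text
clock: 21.85
eef_pos: [617.1, 81.0, 32.8]
tool_rot: [-3.14, 0.449, -2.963]
force: [0.1, 0.1, -1.7]
width: 25.9
gripper_force: 59.6
clock: 22.05
eef_pos: [617.2, 81.0, 31.7]
tool_rot: [-3.14, 0.449, -2.963]
force: [-0.3, -0.1, -2.2]
width: 26.2
gripper_force: 59.6
clock: 22.25
eef_pos: [617.6, 81.1, 31.2]
tool_rot: [-3.14, 0.45, -2.963]
force: [-0.8, -0.7, 0.8]
width: 26.0
gripper_force: 60.0
```

Contact has begun: the vertical force went from -2 N to +0.8 N. One small step more, then I open to about 48 mm, which stays inside the bay.

```bash
python3 nudge.py '[[0.2,0,0.4,0,0,0,0],[0,0,0,0,0,0,0],[0,0,0,0,0,0,32],[0,0,0,0,0,0,40],[0,0,0,0,0,0,48],[0,0,0,0,0,0,48],[0,0,0,0,0,0,48]]'; python3 - <<'E'
from h import *
cv2.imwrite("pics/w6.png",vision.get_image("wrist"))
E
```

```text
clock: 22.95
eef_pos: [617.1, 81.1, 30.2]
tool_rot: [-3.141, 0.449, -2.963]
force: [0.5, 0.1, -0.3]
width: 47.8
gripper_force: 0.0
```

View pics/w6.png

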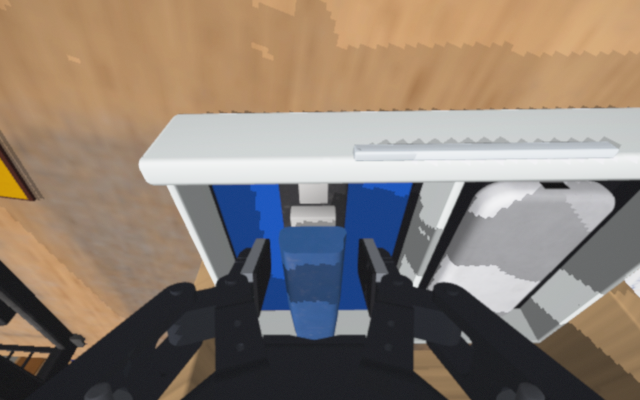

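The stapler sits on the blue liner between the open fingers (its arm at cols 283–345, with liner on both sides at 220–410), clear of the front panel. I withdraw along the fingers and plan the push.

```bash
python3 nudge.py '[[0,0,-8,0,0,0,48],[0,0,-15,0,0,0,48],[0,0,-20,0,0,0,48],[0,0,-25,0,0,0,48],[0,0,-30,0,0,0,48],[0,0,-20,0,0,0,30],[0,0,0,0,0,0,0],[0,0,0,0,0,0,0]]'; python3 - <<'E'
from sim import *
from h import *
st=ctrl.read_state();to(W(515,20,130),PS,.45,0)
for th in(.5,.6,.65,.7):
    q=st["qpos"]
    out=[]
    for u,z in((515,130),(515,70),(515,25),(540,25),(570,25),(600,25),(640,25)):
        q,e=ik(W(u,20,z),PS,th,q,off=0,w=.05);out.append(round(e,2))
    print(th,out,q.round(2))
E
```

```text
clock: 23.8
eef_pos: [567.0, 71.7, 137.1]
tool_rot: [-3.139, 0.45, -2.963]
force: [-0.2, 0.6, -0.5]
width: 4.8
gripper_force: 0.0
shift [ 53.2  48.3 -17.9] norm 74.0 rot [-0.001 -0.     0.003] shift in new axes [ 53.4  48.1 -17.9]
0.5 [np.float64(0.0), np.float64(0.36), np.float64(0.48), np.float64(0.0), np.float64(0.0), np.float64(0.0), np.float64(0.0)] [ 0.42  1.22 -1.19  2.14  2.02  1.07 -0.15]
0.6 [np.float64(1.44), np.float64(1.95), np.float64(1.95), np.float64(0.71), np.float64(0.0), np.float64(0.0), np.float64(0.0)] [ 0.43  1.27 -1.2   2.21  2.2   1.17 -0.26]
0.65 [np.float64(2.26), np.float64(2.71), np.float64(2.69), np.float64(1.45), np.float64(0.0), np.float64(0.0), np.float64(0.0)] [ 0.43  1.3  -1.2   2.25  2.28  1.23 -0.3 ]
0.7 [np.float64(3.06), np.float64(3.44), np.float64(3.45), np.float64(2.19), np.float64(0.55), np.float64(0.0), np.float64(0.0)] [ 0.44  1.35 -1.21  2.28  2.36  1.3  -0.33]
```

```bash
python3 nudge.py '[[26.6,24,-9,0,0,0,0],[26.6,24,-9,0,0,0,0],[0,0,0,0,0,0,0],[15,0,31.5,0,0,0,0],[15,0,31.5,0,0,0,0],[15,0,31.5,0,0,0,0],[0,0,0,0,0,0,0],[0,0,0,0,0,0,0]]'; python3 - <<'E'
from sim import *
from h import *
st=ctrl.read_state();print(st["qpos"].round(2));to(W(535,20,25),PS,.45,0)
P=np.array(st["eef_pos"]);print("u,v",(P@U).round(1),(P@V).round(1))
E
```

```text
clock: 24.6
eef_pos: [503.4, 109.8, 24.2]
tool_rot: [3.141, 0.446, -2.964]
force: [-0.2, 0.3, 0.1]
width: 0.3
gripper_force: 0.0
[ 0.32  1.05 -0.98  2.42  2.15  0.98 -0.56]
shift [-18.6  -0.5   8. ] norm 20.0 rot [ 0.001 -0.004  0.003] shift in new axes [-18.5  -0.5   8. ]
u,v 514.8 20.5
```

```bash
python3 nudge.py '[[-7,0,3.4,0,0,0,0],[-7,0,3.4,0,0,0,0],[-3.6,0,1.7,0,0,0,0],[-3.6,0,1.7,0,0,0,0],[-5,0,2.4,0,0,0,0],[-7,0,3.4,0,0,0,0],[-7,0,3.4,0,0,0,0],[-7,0,3.4,0,0,0,0],[-5,0,2.4,0,0,0,0],[-3,0,1.4,0,0,0,0],[0,0,0,0,0,0,0]]'; python3 - <<'E'
from h import *
st=ctrl.read_state();print(st["qpos"].round(2))
P=np.array(st["eef_pos"]);print("u,v",(P@U).round(1),(P@V).round(1))
E
```

```text
clock: 25.7
eef_pos: [565.1, 120.3, 25.1]
tool_rot: [-3.14, 0.45, -2.964]
force: [-1.3, 0.1, 0.3]
width: 0.2
gripper_force: 0.0
[ 0.31  1.03 -0.94  2.26  2.07  0.86 -0.4 ]
u,v 577.4 20.0
```

```bash
python3 nudge.py '[[0,0,0,0,-0.045,0,0],[0,0,0,0,-0.045,0,0],[0,0,0,0,-0.045,0,0],[0,0,0,0,-0.045,0,0],[-3,0,2.2,0,0,0,0],[-5,0,3.5,0,0,0,0],[-6.5,0,4.7,0,0,0,0],[-6.5,0,4.7,0,0,0,0],[-5,0,3.5,0,0,0,0],[-4,0,2.9,0,0,0,0],[0,0,0,0,0,0,0]]'; python3 - <<'E'
from h import *
st=ctrl.read_state();print(st["qpos"].round(2))
P=np.array(st["eef_pos"]);print("u,v",(P@U).round(1),(P@V).round(1))
E
```

```text
clock: 26.8
eef_pos: [602.4, 126.8, 26.2]
tool_rot: [-3.14, 0.632, -2.964]
force: [-0.3, -0.2, -0.0]
width: 0.1
gripper_force: 0.0
[ 0.32  1.12 -0.96  2.3   2.35  1.05 -0.56]
u,v 615.2 19.9
```

```bash
python3 nudge.py '[[-4,0,2.9,0,0,0,0],[-4,0,2.9,0,0,0,0],[-3.2,0,2.4,0,0,0,0],[-2.4,0,1.8,0,0,0,0],[0,0,0,0,0,0,0]]'; python3 nudge.py '[[-1.6,0,1.2,0,0,0,0],[-1.6,0,1.2,0,0,0,0],[0,0,0,0,0,0,0]]'; python3 nudge.py '[[-1.6,0,1.2,0,0,0,0],[0,0,0,0,0,0,0]]';  python3 nudge.py '[[-1.6,0,1.2,0,0,0,0],[0,0,0,0,0,0,0]]'
```

```text
clock: 27.3
eef_pos: [618.0, 129.8, 25.4]
tool_rot: [-3.14, 0.63, -2.964]
force: [0.5, -0.4, 1.2]
width: 0.4
gripper_force: 0.0
clock: 27.6
eef_pos: [621.3, 130.5, 25.1]
tool_rot: [-3.14, 0.629, -2.963]
force: [0.2, 1.0, -0.6]
width: 0.4
gripper_force: 0.1
clock: 27.8
eef_pos: [623.2, 130.8, 25.1]
tool_rot: [-3.14, 0.629, -2.963]
force: [-0.1, -0.7, -0.1]
width: -0.1
gripper_force: 0.1
clock: 28.0
eef_pos: [625.2, 131.2, 25.1]
tool_rot: [-3.14, 0.629, -2.963]
force: [-0.0, -0.6, -0.3]
width: 0.3
gripper_force: 0.2
```

```bash
for i in 1 2 3; do python3 nudge.py '[[-1.6,0,1.2,0,0,0,0],[-1.6,0,1.2,0,0,0,0],[0,0,0,0,0,0,0]]' | egrep 'eef|force'; done
```

```text
eef_pos: [629.4, 131.9, 25.1]
force: [-0.8, -0.1, -0.3]
gripper_force: 0.1
eef_pos: [633.4, 132.7, 25.1]
force: [0.5, -0.2, 0.1]
gripper_force: 0.1
eef_pos: [636.4, 133.3, 24.8]
force: [-4.0, -1.3, 1.6]
gripper_force: 1.6
```

```bash
python3 nudge.py '[[-1.2,0,0.9,0,0,0,0],[0,0,0,0,0,0,0]]'; python3 nudge.py '[[-0.8,0,0.6,0,0,0,0],[0,0,0,0,0,0,0]]'
```

```text
clock: 29.1
eef_pos: [636.5, 133.4, 24.4]
tool_rot: [-3.14, 0.626, -2.962]
force: [-7.8, -2.2, 5.0]
width: 0.1
gripper_force: 4.0
clock: 29.3
eef_pos: [636.6, 133.5, 24.2]
tool_rot: [-3.14, 0.625, -2.962]
force: [-10.6, -3.5, 7.6]
width: -0.1
gripper_force: 5.7
```

The drawer is at its stop: the force climbs with no further motion. I back straight out.

```bash
python3 nudge.py '[[4,0,-2.9,0,0,0,0],[8,0,-5.8,0,0,0,0],[12,0,-8.7,0,0,0,0],[16,0,-11.6,0,0,0,0],[16,0,-11.6,0,0,0,0],[0,0,-20,0,0,0,0],[0,0,-20,0,0,0,0],[0,0,-20,0,0,0,0],[0,0,0,0,0,0,0],[0,0,0,0,0,0,0]]'; python3 - <<'E'
from h import *
a=vision.get_image("side");b=vision.get_image("wrist")
cv2.imwrite("pics/end.png",np.hstack([cv2.resize(a[120:320,120:420],None,fx=1.33,fy=1.33),cv2.resize(b,(400,266))[:266]]))
E
```

```text
clock: 30.3
eef_pos: [539.6, 115.9, 73.2]
tool_rot: [-3.141, 0.627, -2.965]
force: [0.3, 1.1, -0.3]
width: -0.0
gripper_force: 0.0
```

View pics/end.png

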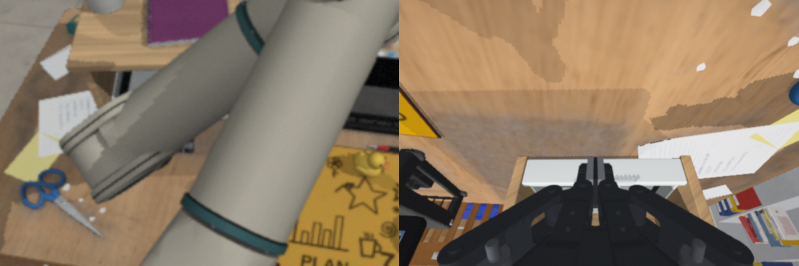

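The wrist view shows the panel set back between the shelf's side walls. The face travelled about 100–110 mm to a hard stop, so the drawer is shut, and the arm is clear of everything.

```bash
python3 -c "
from cell import ctrl, vision;print(ctrl.finish_job())"
```

```text
the job is handed in; nothing more can be done
None
```

I laid the stapler feet down and lengthways on the liner, released it, pushed the drawer shut to its stop and handed the job in at about 30 s; no verdict came back, and the drawer's contents couldn't be seen once it was shut.

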